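Close the stone-polishing barrel

TASK

Close the polishing barrel: turn its lid clockwise by the handle until the slotted lugs stop against the studs under the four wing knobs, then tighten the knobs crosswise and a little at a time, so that the lid goes down level, until it lies fully home all round and every knob is firm by feel, without overtightening any. Leave the other things on the bench where they are.

Things in the scene. Friction and masses are not known exactly. Their poses are not given: they have to be found in the camera images.
- barrel: Stone-polishing barrel, fixed: black rubber drum 128 mm across, upright in a plywood block (150 x 150 mm) on the bench, with a dark steel flange ring 184 mm across, its top 110 mm above the origin. Origin: centre of the block's underside on the bench, z up. Four 8 mm studs stand on the flange, 75 mm from the axis. A black sponge gasket ring stands 4 mm above the flange.
- stud0 (a point): Axis of stud 0 at the height of the flange's top; 45 degrees counter-clockwise from the barrel's x axis, seen from above (far left as the robot sees it at yaw 0).
- stud1 (a point): Axis of stud 1 at the height of the flange's top; 135 degrees counter-clockwise from the barrel's x axis, seen from above (near left as the robot sees it at yaw 0).
- stud2 (a point): Axis of stud 2 at the height of the flange's top; 225 degrees counter-clockwise from the barrel's x axis, seen from above (near right as the robot sees it at yaw 0).
- stud3 (a point): Axis of stud 3 at the height of the flange's top; 315 degrees counter-clockwise from the barrel's x axis, seen from above (far right as the robot sees it at yaw 0).
- cover: The lid: loose steel disc 138 mm across, 4 mm thick, about 0.55 kg, on the gasket, with four lugs, each slotted from its clockwise side. Origin: centre of its underside, x along the handle. Starts 0.45 to 0.65 rad counter-clockwise (from above) of closed; closed, its x axis is the barrel's. Underside 113.5 mm above the bench on the gasket, 110 mm fully home, flat on the flange.
- handle (a point): Middle of the lid's black handle bar, 29 mm above the lid's underside. The bar lies along the lid's x, 74 mm long, 12 mm thick, 14 mm tall, 18 mm clear of the lid, on two posts. Turning the lid on the gasket takes about 0.2 N m until the slots' ends stop hard on the studs; the sponge needs about 45 N in all to be pressed flat.
- lug0 (a point): Point of the lid's underside where stud 0 stands when lug 0's slot is fully run on; 75 mm from the lid's centre at 45 degrees of the lid's frame.
- lug1 (a point): Point of the lid's underside where stud 1 stands when lug 1's slot is fully run on; 75 mm from the lid's centre at 135 degrees of the lid's frame.
- lug2 (a point): Point of the lid's underside where stud 2 stands when lug 2's slot is fully run on; 75 mm from the lid's centre at 225 degrees of the lid's frame.
- lug3 (a point): Point of the lid's underside where stud 3 stands when lug 3's slot is fully run on; 75 mm from the lid's centre at 315 degrees of the lid's frame.
- knob0: Black wing knob on stud 0; all four alike, opposite pairs 0-2 and 1-3. Origin: centre of its underside on the stud's axis, z up, x along the wing. Collar 27 mm across up to 7.5 mm above the origin; wing 40 mm long, 12 mm thick, from 11 to 36 mm: pinch it across its thickness, fingertips above the collar. Clockwise from above tightens and lowers it: steep quick thread, 30 mm per full turn (4.8 mm per rad).
- knob1: Wing knob on stud 1, like knob0. All start 120 mm above the bench, but a worn grey washer under each collar sticks out 0 to 1.8 mm, each differently, so the clearance (0.5 to 2.5 mm) and the point where a knob gets firm (1.3 to 1.75 rad) must be felt. They stay where they are left. One knob run fully down alone tips the lid by 1.6 degrees or more, too much (limit 1.5); half way, 0.64 rad, is safe.
- knob2: Wing knob on stud 2, like knob0. Turning it free takes 0.4 N m of dry friction; 0.1 to 0.3 is still felt when the hand stops; pressing the sponge adds under 0.1. Once the lid is on the flange, resistance, also held still, climbs by some 0.8 N m per rad. Firm: 0.25 to 0.3 N m more than free (some 60 N on the lid; 35 N are needed at the end); 0.45 more is overtightened (110 N). The wing's heading tells nothing.
- knob3: Wing knob on stud 3, like knob0. Tightening the knob across can take up to a third off the load of the first of a pair.
- wood_slice: Bystander: round slice of wood, 80 mm across, 16 mm high. Origin: centre of its underside.
- spare_gasket: Bystander: black rubber ring, 68 mm across, 8 mm high. Origin: centre of its underside.
- pebble_dish: Bystander: small glass bowl, 90 mm across, 35 mm high. Origin: centre of its underside.
- glue: Bystander: white glue bottle, 36 mm across, 110 mm high. Origin: centre of its underside.
- small_driver: Bystander: screwdriver 150 mm long lying on the bench. Origin: on its underside, x from handle to tip.
- crystal: Bystander: pointed clear crystal, 48 mm across, 56 mm high. Origin: centre of its underside.
- grit_jar: Bystander: clear jar with steel lid, 56 mm across, 75 mm high. Origin: centre of its underside.

How it is judged:
On the way:
1. the lid is turned home: all four slots run onto their studs (within 5 mm) (horizontal distance between lug0 and stud0 below 0.005 m and horizontal distance between lug1 and stud1 below 0.005 m and horizontal distance between lug2 and stud2 below 0.005 m and horizontal distance between lug3 and stud3 below 0.005 m), for 0.2 s.
At the end, for the whole second after the job is handed in: All four lugs on their studs (within 5 mm), the lid's underside within 1.5 mm of the flange at every lug, every knob pressing on the lid with at least 35 N, the lid at rest (all of step 1 and z of each of lug0, lug1, lug2, lug3 in the frame of barrel below 0.1115 m and contact force between each of knob0, knob1, knob2, knob3 and cover above 35 N and linear speed of cover below 0.01 m/s); the robot touches nothing.
It fails at once if a knob is overtightened (it presses on the lid with more than 110 N) (contact force between any of knob0, knob1, knob2, knob3 and cover above 110 N).
It fails at once if the lid is drawn down crooked (more than 1.5 degrees out of level) (angle between cover's own z axis and vertical above 0.0262 rad).
It fails at once if not crosswise: two neighbouring knobs are tight (over 45 N on the lid) while the two across from them are both still slack (under 20 N) ((contact force between each of knob0, knob1 and cover above 45 N and contact force between each of knob2, knob3 and cover below 20 N) or (contact force between each of knob1, knob2 and cover above 45 N and contact force between each of knob3, knob0 and cover below 20 N) or (contact force between each of knob2, knob3 and cover above 45 N and contact force between each of knob0, knob1 and cover below 20 N) or (contact force between each of knob3, knob0 and cover above 45 N and contact force between each of knob1, knob2 and cover below 20 N)).
It fails at once if another thing on the bench is moved by more than 30 mm (distance of any of wood_slice, spare_gasket, pebble_dish, glue, small_driver, crystal, grit_jar from where it was at the start of the episode above 0.03 m).
It also fails if it takes over 72 s, if anything falls off the work surface, if the arm or the gripper's body presses on something with over 40 N, if the wrist force passes 120 N, or if a joint passes its speed limit or range.

ROBOT

A 6-joint arm with a two-finger parallel gripper is mounted at the origin on the work surface. World frame = base frame: x ahead of the robot, y to its left, z up, the work surface at z = 0. Lengths are in m, angles in rad, forces in N, time in s.
With the tool pointing down it reaches from about 0.425 to 0.95 m from the base axis. Payload 14.7 kg.
Tool frame: the origin (TCP) lies midway between the tips of the shut fingers; the grasp point (between the pads) lies 19 mm behind it; z points along the fingers, y is the direction in which the jaws open and shut (so a half turn about z gives the same grasp; the last joint's range is limited). The gripper opens to 85 mm and grips with 20 to 120 N. Pads are 22 mm wide; open, the fingers measure 114 mm over their backs; the gripper's body (76 mm by 85 mm) begins 54 mm behind the grasp point. The pads swing forward as they close: fully open they stand 13 mm farther back than shut.
Start: joints at [-1.155, 0.48, 1.596, -0, 1.065, -0.047], TCP at [0.29, -0.582, 0.231] pointing down, gripper open.
Joint ranges: [-2.75, 2.75], [-0.82, 2.05], [0.23, 2.67], [-1.56, 4.7], [0.09, 2.69], [-2.92, 2.92]. Speed limits (rad/s): [1.89, 1.89, 2.39, 3.01, 3.01, 3.01].

INTERFACE

Orientations are given as a rotation vector (axis times angle).
In Python, from station import r gives the robot as it stands.
- The arm moves only by the tool arm_command, never from a script. Its argument "plan" is a list of rows, each a list of 5 numbers: the shift along the world's x, y, z in m, then the turn about the world's z in rad, then the finger opening in m, from 0 to 0.0854. In form: [[dx, dy, dz, turn, fingers], ...]. A call has 1 to 8 rows; each row is the pose to reach, as a shift and turn from the pose commanded when the call began; what a row does not reach only later rows make up. A row lasts 1/10 s, in which the tool goes at most 50 mm and 8.59 degrees, less where a joint would pass 70% of its speed; a pose out of reach is approached as far as the arm can. A call with a gripper value outside its range is refused whole. The fingers move at their own pace and stop on an object; "newtons" is the grip in N (left out, the last holds). Time passes only in rows, so rows that repeat a pose let the fingers close. It gives the time, the measured TCP pose, the force and the opening at its end, in the units of the state.
- r.get_obs(): the state, without advancing time (a new reading comes with each control period).
- r.capture(name): name is "scene" or "top"; returns a dict with "pixels" (400x640x3 uint8, red, green, blue), "depth" (400x640 float32, m along the optical axis (not along the pixel's ray), 0 where there is no reading), "fx", "fy", "cx", "cy" (pixels), "D" ([k1, k2, p1, p2, k3] as OpenCV has them; the pictures are not rectified), "rvec" (rotation vector, rad) and "tvec" (3), from world to camera coordinates, as OpenCV has them. Camera axes: x right, y down, z forward; pixel columns grow to the right and rows downward; lengths in m; the calibration is good to about 2 mm. A picture is of the moment at which its call begins.
- r.job_done(): hands the job in, once; it reports no verdict.
Trained networks look in a picture, given as the dict that the camera call returned (one of the last four; its "shot" number tells which), for a name from the list of things; names that differ only in an ending like _2 or _b are one class to them, and where a whole thing is asked for, a point or a joint stands for the part that bears it (a point fixed in the world has none). Each returns a list of dicts, best first, with "conf" (0 to 1); they miss things now and then, are a little off and sometimes report something else, mostly with a low value. They report only what shows in the picture. A call takes as long as a camera call.
- r.cut_out(label, picture): "region" (400x640 bool, what is visible of it) and "position" ([column, row] in pixels, amid what is visible of it).
- r.place_of(label, picture): "position" ([column, row] in pixels: a listed point, or the origin of a listed thing).
The state is a dict: "time": time; "joint_pos": joint angles; "qvel": joint speeds; "joint_efforts": joint torques, N m; "eef_pos": TCP position; "orientation": TCP orientation; "contact_force": force on the tool from outside, world axes, zero at the start; "torque": the same for the moment, N m; "opening": opening from 0.0 (shut) to 1.0 (fully open).
Only numpy, scipy, OpenCV 4.12 (cv2) and the standard library are available. Lean on these libraries where they do the work, as an engineer would, in place of code of your own. Each camera call takes 0.05 s, during which the arm holds its last target.

## Working session

There is one attempt and no reset: what is moved stays moved. The work goes in short steps, Python scripts to look and compute and a tool call to move; the robot and the scene stay as the last step left them, time stands still between calls to the robot, and variables do not carry over. Pictures are saved under pics/ and viewed, and the job is handed in when it is done.

Besides the shell and the picture viewer there is one more tool, called after "Emit:" by a JSON object that holds its "fn" and its "kwargs". arm_command: Moves the arm, as the interface text tells. Its arguments: {"type":"object","properties":{"plan":{"type":"array"},"newtons":{"type":"number"}},"required":["plan"]}

```bash
mkdir -p pics; ls; cat > h.py <<'E'
import numpy as np, cv2
from station import r
def cam(p):
    K=np.array([[p['fx'],0,p['cx']],[0,p['fy'],p['cy']],[0,0,1]]);D=np.array(p['D'],float)
    R,_=cv2.Rodrigues(np.array(p['rvec'],float));t=np.array(p['tvec'],float).ravel();return K,D,R,t
def on_plane(p,uv,z):
    K,D,R,t=cam(p);n=cv2.undistortPoints(np.array([[uv]],float),K,D)[0,0]
    d=R.T@np.array([n[0],n[1],1]);c=-R.T@t;return c+d*(z-c[2])/d[2]
def deproj(p,uv):
    K,D,R,t=cam(p);n=cv2.undistortPoints(np.array([[uv]],float),K,D)[0,0]
    z=p['depth'][int(round(uv[1])),int(round(uv[0]))];return R.T@(np.array([n[0],n[1],1])*z-t)
def proj(p,X):
    K,D,R,t=cam(p);return cv2.projectPoints(np.atleast_2d(np.array(X,float)),np.array(p['rvec'],float),t,K,D)[0][:,0]
def save(p,n): cv2.imwrite('pics/'+n,p['pixels'][:,:,::-1])
E
python3 - <<'E'
from h import *
for n in ('scene','top'):
    p=r.capture(n);save(p,n+'0.png')
    K,D,R,t=cam(p);print(n,'campos',-R.T@t)
    hz={'handle':.1425,'cover':.1135,'barrel':0,'knob0':.12,'stud0':.11,'stud1':.11,'stud2':.11,'stud3':.11,'knob1':.12,'knob2':.12,'knob3':.12,'lug0':.1135,'lug1':.1135,'lug2':.1135,'lug3':.1135,'glue':0,'grit_jar':0,'crystal':0,'pebble_dish':0,'wood_slice':0,'spare_gasket':0,'small_driver':0}
    for k,z in hz.items():
        for d in r.place_of(k,p)[:4]:
            print(k,round(d['conf'],2),np.round(d['position'],1),on_plane(p,d['position'],z).round(4))
print(r.get_obs())
E
```

```text
pics
scene campos [1.27111614 0.36671161 0.99773429]
handle 0.56 [291.4 212.4] [ 0.59   -0.0985  0.1425]
cover 0.63 [305.6 237.1] [ 0.6179 -0.0432  0.1135]
cover 0.57 [294.4 216.6] [ 0.5752 -0.1005  0.1135]
barrel 0.89 [297.4 247.2] [ 0.5742 -0.0963  0.    ]
barrel 0.58 [320.  232.7] [ 0.5017 -0.0707  0.    ]
barrel 0.41 [305.1 239. ] [ 0.5404 -0.0935  0.    ]
barrel 0.19 [269.  209.7] [ 0.4988 -0.2352  0.    ]
knob0 0.7 [261.1 225. ] [ 0.643  -0.1507  0.12  ]
knob0 0.65 [278.9 196.4] [ 0.5407 -0.1673  0.12  ]
knob0 0.58 [322.5 206.9] [ 0.5181 -0.0548  0.12  ]
knob0 0.51 [304.4 238. ] [ 0.6265 -0.0411  0.12  ]
stud0 0.88 [262.9 230.2] [ 0.6475 -0.1435  0.11  ]
stud0 0.69 [281.5 197.7] [ 0.533  -0.1652  0.11  ]
stud0 0.66 [303.3 239.4] [ 0.6241 -0.0458  0.11  ]
stud0 0.57 [318.3 207.7] [ 0.5171 -0.0672  0.11  ]
stud1 0.88 [262.9 230.2] [ 0.6475 -0.1435  0.11  ]
stud1 0.69 [281.5 197.7] [ 0.533  -0.1652  0.11  ]
stud1 0.66 [303.3 239.4] [ 0.6241 -0.0458  0.11  ]
stud1 0.57 [318.3 207.7] [ 0.5171 -0.0672  0.11  ]
stud2 0.88 [262.9 230.2] [ 0.6475 -0.1435  0.11  ]
stud2 0.69 [281.5 197.7
[... 5421 characters left out ...]
.    ]
{'time': 2.3, 'joint_pos': array([-1.15460881e+00,  4.80202698e-01,  1.59629470e+00, -5.38072822e-06,
        1.06509588e+00, -4.66044152e-02]), 'qvel': array([ 1.18192535e-03,  6.36054115e-05,  1.60351780e-04,  1.10496924e-03,
        7.51449309e-04, -4.17649727e-04]), 'joint_efforts': array([ 3.29638642e-04, -9.50489187e+01, -4.30641031e+01, -1.24461695e-05,
        1.05077874e-03,  1.37249810e-05]), 'eef_pos': array([ 0.29020531, -0.58161756,  0.23129678]), 'orientation': array([ 3.05785922e+00,  7.20485810e-01, -7.44815780e-06]), 'contact_force': array([ 0.1396243 , -0.3583209 ,  0.10225103]), 'torque': array([-0.05792426, -0.04206231, -0.03879904]), 'opening': 1.0025346782305995}
```

```bash
python3 - <<'E'
import cv2
a=cv2.imread('pics/top0.png')[110:250,240:440];cv2.imwrite('pics/top0z.png',cv2.resize(a,(800,560),interpolation=cv2.INTER_CUBIC))
a=cv2.imread('pics/scene0.png')[160:290,220:380];cv2.imwrite('pics/scene0z.png',cv2.resize(a,(720,585),interpolation=cv2.INTER_CUBIC))
E
```

```text
(no output)
```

View pics/top0.png

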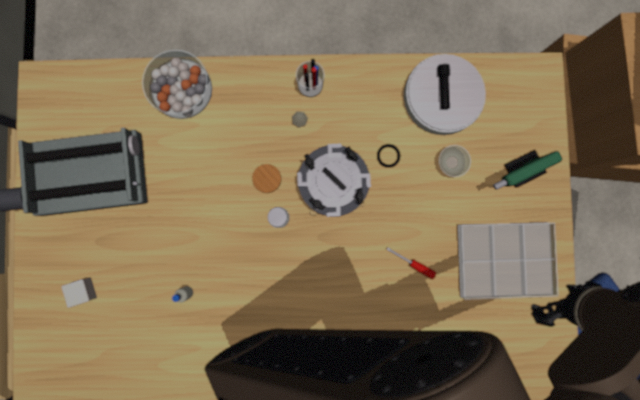

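```bash
ls -la pics
```

```text
total 1440
drwxr-xr-x 2 agent agent   4096 Dec  7 04:33 .
drwxr-xr-x 3 agent agent   4096 Dec  7 04:30 ..
-rw-r--r-- 1 agent agent 354413 Dec  7 04:30 scene0.png
-rw-r--r-- 1 agent agent 401695 Dec  7 04:33 scene0z.png
-rw-r--r-- 1 agent agent 354353 Dec  7 04:30 top0.png
-rw-r--r-- 1 agent agent 346527 Dec  7 04:33 top0z.png
```

View pics/top0z.png

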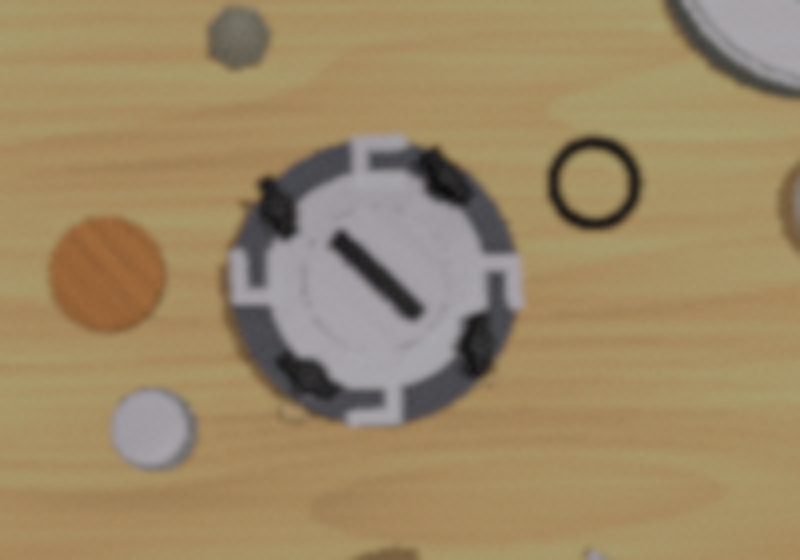

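View pics/scene0z.png

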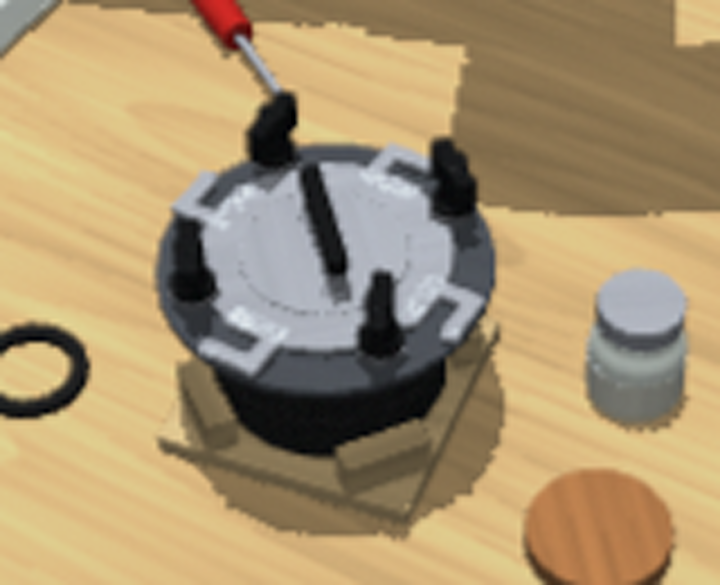

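```bash
cat >> h.py <<'E'
def cloud(p):
    K,D,R,t=cam(p);v,u=np.mgrid[0:400,0:640];uv=np.stack([u.ravel(),v.ravel()],1).astype(float)
    n=cv2.undistortPoints(uv[:,None],K,D)[:,0];z=p['depth'].ravel()
    X=np.c_[n,np.ones(len(n))]*z[:,None];return ((X-t)@R).reshape(400,640,3)
E
python3 - <<'E'
from h import *
import pickle
from scipy.optimize import least_squares
P={}
for n in ('top','scene'):
    p=r.capture(n);P[n]=p
    C=cloud(p);m=(p['depth']>0)&(np.hypot(C[...,0]-.58,C[...,1]+.106)<.11)
    print(n,m.sum())
    hi=m&(C[...,2]>.128)
    k,l,s,c=cv2.connectedComponentsWithStats(hi.astype(np.uint8))
    for i in range(1,k):
        if s[i,4]<8: continue
        X=C[l==i];mu=X.mean(0);w,V=np.linalg.eigh(np.cov(X[:,:2].T))
        print(s[i,4],mu.round(4),'zmax',X[:,2].max().round(4),'ang',np.degrees(np.arctan2(V[1,1],V[0,1])).round(1),np.sqrt(w*12).round(4))
    fl=m&(abs(C[...,2]-.1175)<.003); 
    gray=p['pixels'].mean(2)
    # flange-height pts
    z=C[m][:,2]; print(np.histogram(z,np.arange(.09,.165,.005)))
pickle.dump(P,open('P.pkl','wb'))
E
```

```text
top 4926
115 [ 0.6361 -0.1487  0.1517] zmax 0.1629 ang -143.2 [0.0159 0.0379]
103 [ 0.6193 -0.0451  0.152 ] zmax 0.161 ang -154.8 [0.0166 0.0385]
152 [ 0.5763 -0.1062  0.1491] zmax 0.1544 ang -135.3 [0.0123 0.0744]
110 [ 0.5322 -0.1658  0.1521] zmax 0.1608 ang -177.4 [0.0164 0.037 ]
96 [ 0.5153 -0.0618  0.1532] zmax 0.1612 ang 55.3 [0.016  0.0364]
(array([   0,    0,    5,  438,  797, 1720,  556,   65,   21,   11,   28,
        101,  149,  229,   14]), array([0.09 , 0.095, 0.1  , 0.105, 0.11 , 0.115, 0.12 , 0.125, 0.13 ,
       0.135, 0.14 , 0.145, 0.15 , 0.155, 0.16 , 0.165]))
scene 6414
150 [ 0.539  -0.1632  0.1482] zmax 0.161 ang 179.8 [0.0148 0.0398]
145 [ 0.5229 -0.06    0.1486] zmax 0.1622 ang 57.2 [0.0151 0.0411]
147 [ 0.5846 -0.102   0.1476] zmax 0.1554 ang -135.1 [0.0126 0.0798]
129 [ 0.6446 -0.146   0.1487] zmax 0.1616 ang -142.4 [0.0179 0.0379]
136 [ 0.6276 -0.0413  0.1486] zmax 0.1623 ang -155.8 [0.018  0.0373]
(array([   0,    0,    5,  220,  728, 1301,  594,   98,   39,   49,   73,
        114,  139,  222,   15]), array([0.09 , 0.095, 0.1  , 0.105, 0.11 , 0.115, 0.12 , 0.125, 0.13 ,
       0.135, 0.14 , 0.145, 0.15 , 0.155, 0.16 , 0.165]))
```

Emit:
{"fn": "arm_command", "kwargs": {"plan": [[0.024, 0.04, 0, 0.04, 0.045], [0.048, 0.08, 0, 0.08, 0.045], [0.072, 0.12, 0, 0.12, 0.045], [0.096, 0.16, 0, 0.16, 0.045], [0.12, 0.2, 0, 0.2, 0.045], [0.145, 0.24, 0, 0.24, 0.045], [0.17, 0.28, -0.005, 0.28, 0.045], [0.195, 0.32, -0.01, 0.32, 0.045]], "newtons": 80}}

```text
time: 3.2
eef_pos: [0.4861, -0.26, 0.2215]
orientation: [2.902, 1.2, 0.001]
contact_force: [0.4, -0.9, 0.4]
opening: 0.525
```

Emit:
{"fn": "arm_command", "kwargs": {"plan": [[0.024, 0.04, -0.01, 0, 0.04], [0.048, 0.08, -0.02, 0, 0.04], [0.072, 0.12, -0.03, 0, 0.04], [0.095, 0.157, -0.04, 0, 0.04], [0.095, 0.157, -0.07, 0, 0.04], [0.095, 0.157, -0.097, 0, 0.04], [0.095, 0.157, -0.097, 0, 0.0], [0.095, 0.157, -0.097, 0, 0.0]]}}

```text
time: 4.0
eef_pos: [0.5801, -0.1047, 0.1246]
orientation: [-2.904, -1.198, 0.001]
contact_force: [-0.3, -1.2, -1.0]
opening: 0.135
```

Emit:
{"fn": "arm_command", "kwargs": {"plan": [[0, 0, 0, 0, 0.0], [0, 0, 0, 0, 0.0]]}}

```text
time: 4.2
eef_pos: [0.5806, -0.105, 0.1254]
orientation: [2.904, 1.197, 0.002]
contact_force: [0.1, -0.1, -5.6]
opening: 0.121
```

```bash
python3 - <<'E'
from h import *
o=r.get_obs()
for k in ('time','eef_pos','orientation','contact_force','torque','opening'):print(k,o[k])
E
```

```text
time 4.2
eef_pos [ 0.58061345 -0.10502362  0.12540293]
orientation [2.90361267e+00 1.19738047e+00 1.76799704e-03]
contact_force [ 0.05262883 -0.08711533 -5.61881144]
torque [-0.01785463  0.01122848 -0.02049266]
opening 0.1213424846654869
```

Emit:
{"fn": "arm_command", "kwargs": {"plan": [[0, 0, -0.0012, -0.1, 0.0], [0, 0, -0.0012, -0.2, 0.0], [0, 0, -0.0012, -0.3, 0.0], [0, 0, -0.0012, -0.4, 0.0], [0, 0, -0.0012, -0.5, 0.0], [0, 0, -0.0012, -0.55, 0.0]]}}

```text
time: 4.8
eef_pos: [0.581, -0.1052, 0.1245]
orientation: [3.12, 0.358, 0.003]
contact_force: [0.0, -0.4, 1.4]
opening: 0.121
```

```bash
cat > o.py <<'E'
from h import *
from scipy.spatial.transform import Rotation
o=r.get_obs()
x=Rotation.from_rotvec(o['orientation']).as_matrix()[:,0]
print('t',o['time'],'pos',o['eef_pos'].round(4),'head',round(float(np.arctan2(x[1],x[0])),3),'F',o['contact_force'].round(1),'T',o['torque'].round(3),'op',round(o['opening'],3))
E
python3 o.py
```

```text
t 4.8 pos [ 0.581  -0.1052  0.1245] head 0.229 F [ 0.  -0.4  1.4] T [-0.062  0.1    0.312] op 0.121
```

Emit:
{"fn": "arm_command", "kwargs": {"plan": [[0, 0, 0, -0.03, 0.0], [0, 0, 0, -0.06, 0.0]]}}

```text
time: 5.0
eef_pos: [0.5809, -0.105, 0.1242]
orientation: [3.129, 0.27, 0.003]
contact_force: [-0.7, -0.7, 5.3]
opening: 0.126
```

```bash
python3 o.py
```

```text
t 5.0 pos [ 0.5809 -0.105   0.1242] head 0.172 F [-0.7 -0.7  5.3] T [-0.071 -0.013  0.483] op 0.126
```

Emit:
{"fn": "arm_command", "kwargs": {"plan": [[0, 0, 0, -0.03, 0.0], [0, 0, 0, -0.05, 0.0]]}}

```text
time: 5.2
eef_pos: [0.5808, -0.105, 0.1239]
orientation: [3.135, 0.192, 0.002]
contact_force: [-1.1, -2.2, 7.7]
opening: 0.121
```

```bash
python3 o.py
```

```text
t 5.2 pos [ 0.5808 -0.105   0.1239] head 0.122 F [-1.1 -2.2  7.7] T [-0.22   0.183  1.274] op 0.121
```

Emit:
{"fn": "arm_command", "kwargs": {"plan": [[0, 0, 0, 0.03, 0.035], [0, 0, 0, 0.03, 0.04], [0, 0, 0.046, 0.03, 0.04]]}}

```text
time: 5.5
eef_pos: [0.577, -0.1039, 0.1649]
orientation: [-3.13, -0.24, 0.013]
contact_force: [1.2, 0.2, 0.3]
opening: 0.471
```

```bash
python3 o.py; python3 - <<'E'
from h import *
p=r.capture('scene');save(p,'s1.png')
cv2.imwrite('pics/s1z.png',cv2.resize(p['pixels'][150:270,220:380,::-1],(800,600),interpolation=cv2.INTER_CUBIC))
E
```

```text
t 5.5 pos [ 0.577  -0.1039  0.1649] head 0.153 F [1.2 0.2 0.3] T [ 0.012 -0.055 -0.029] op 0.471
```

View pics/s1z.png

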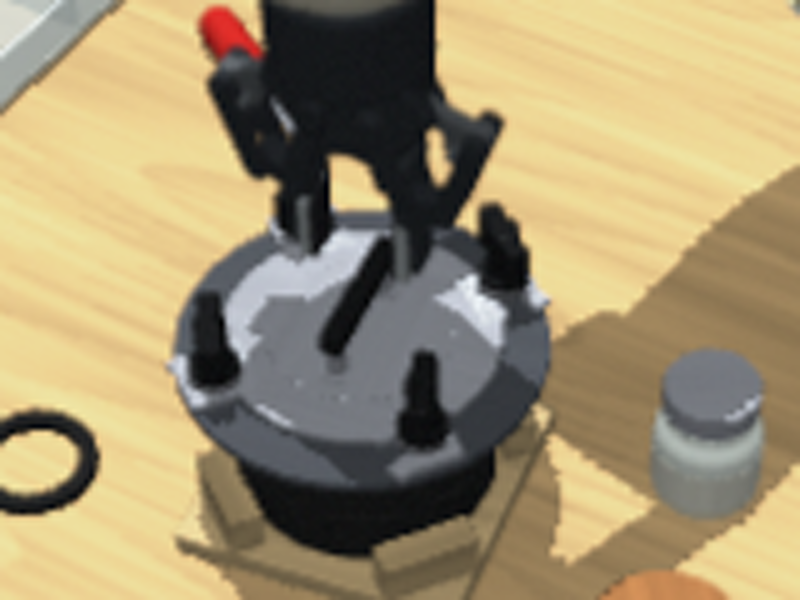

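Emit:
{"fn": "arm_command", "kwargs": {"plan": [[0.022, 0.03, 0.002, 0.14, 0.04], [0.044, 0.061, 0, 0.278, 0.04], [0.044, 0.061, -0.02, 0.278, 0.04], [0.044, 0.061, -0.038, 0.278, 0.04], [0.044, 0.061, -0.038, 0.278, 0.0], [0.044, 0.061, -0.038, 0.278, 0.0], [0.044, 0.061, -0.038, 0.278, 0.0]]}}

```text
time: 6.25
eef_pos: [0.6239, -0.0438, 0.1314]
orientation: [-3.069, -0.671, 0.001]
contact_force: [-0.6, -0.2, -10.6]
opening: 0.123
```

```bash
python3 o.py
```

```text
t 6.25 pos [ 0.6239 -0.0438  0.1314] head 0.431 F [ -0.6  -0.2 -10.6] T [-0.007  0.036  0.199] op 0.123
```

Emit:
{"fn": "arm_command", "kwargs": {"plan": [[0, 0, -0.001, -0.13, 0.0], [0, 0, -0.0017, -0.26, 0.0], [0, 0, -0.0023, -0.38, 0.0], [0, 0, -0.0029, -0.51, 0.0], [0, 0, -0.0036, -0.64, 0.0]]}}

```text
time: 6.75
eef_pos: [0.6241, -0.0445, 0.1283]
orientation: [3.123, -0.336, 0.001]
contact_force: [-3.9, -7.6, -1.8]
opening: 0.122
```

```bash
python3 o.py
```

```text
t 6.75 pos [ 0.6241 -0.0445  0.1283] head -0.214 F [-3.9 -7.6 -1.8] T [-1.201  0.563  0.484] op 0.122
```

Emit:
{"fn": "arm_command", "kwargs": {"plan": [[0, 0, 0, 0, 0.0]]}}

```text
time: 6.85
eef_pos: [0.6241, -0.0445, 0.1283]
orientation: [3.123, -0.336, 0.001]
contact_force: [-2.4, -6.3, -4.9]
opening: 0.124
```

```bash
python3 o.py
```

```text
t 6.85 pos [ 0.6241 -0.0445  0.1283] head -0.214 F [-2.4 -6.3 -4.9] T [-0.965  0.46   0.118] op 0.124
```

Emit:
{"fn": "arm_command", "kwargs": {"plan": [[0, 0, 0, 0, 0.035], [0, 0, 0.02, 0, 0.035], [-0.02, -0.027, 0.043, 0.06, 0.035], [-0.048, -0.066, 0.043, 0.12, 0.035], [-0.076, -0.105, 0.043, 0.18, 0.035], [-0.088, -0.1215, 0.03, 0.23, 0.035], [-0.088, -0.1215, 0.003, 0.23, 0.035], [-0.088, -0.1215, 0.003, 0.23, 0.0]]}}

```text
time: 7.65
eef_pos: [0.5349, -0.1655, 0.1293]
orientation: [-3.141, -0.03, 0.003]
contact_force: [0.0, 1.5, -0.0]
opening: 0.251
```

Emit:
{"fn": "arm_command", "kwargs": {"plan": [[0, 0, 0, 0, 0.0], [0, 0, 0, 0, 0.0]]}}

```text
time: 7.85
eef_pos: [0.5357, -0.1658, 0.131]
orientation: [3.14, 0.035, -0.002]
contact_force: [-6.2, -15.0, -16.8]
opening: 0.123
```

```bash
python3 o.py
```

```text
t 7.85 pos [ 0.5357 -0.1658  0.131 ] head 0.022 F [ -6.2 -15.  -16.8] T [-2.442  1.003  0.146] op 0.123
```

Emit:
{"fn": "arm_command", "kwargs": {"plan": [[-0.0004, -0.001, -0.0015, -0.14, 0.0], [-0.0004, -0.001, -0.0022, -0.28, 0.0], [-0.0004, -0.001, -0.0029, -0.42, 0.0], [-0.0004, -0.001, -0.0036, -0.56, 0.0], [-0.0004, -0.001, -0.0043, -0.7, 0.0], [-0.0004, -0.001, -0.005, -0.85, 0.0], [-0.0004, -0.001, -0.0058, -1.0, 0.0]]}}

```text
time: 8.55
eef_pos: [0.5357, -0.1663, 0.126]
orientation: [2.768, -1.483, -0.0]
contact_force: [-8.8, -8.3, 1.9]
opening: 0.128
```

```bash
python3 o.py
```

```text
t 8.55 pos [ 0.5357 -0.1663  0.126 ] head -0.984 F [-8.8 -8.3  1.9] T [-1.353  1.488  0.492] op 0.128
```

Emit:
{"fn": "arm_command", "kwargs": {"plan": [[0, 0, 0, 0, 0.0]]}}

```text
time: 8.65
eef_pos: [0.5357, -0.1662, 0.126]
orientation: [2.768, -1.484, -0.0]
contact_force: [-7.3, -8.6, -1.7]
opening: 0.127
```

```bash
python3 o.py
```

```text
t 8.65 pos [ 0.5357 -0.1662  0.126 ] head -0.984 F [-7.3 -8.6 -1.7] T [-1.385  1.213  0.084] op 0.127
```

Emit:
{"fn": "arm_command", "kwargs": {"plan": [[0, 0, 0, 0, 0.035], [0, 0, 0.02, 0, 0.035], [0, 0, 0.048, 0.13, 0.035], [-0.004, 0.03, 0.048, 0.27, 0.035], [-0.01, 0.07, 0.048, 0.41, 0.035], [-0.0165, 0.1055, 0.048, 0.55, 0.035], [-0.0165, 0.1055, 0.048, 0.69, 0.035], [-0.0165, 0.1055, 0.048, 0.83, 0.035]]}}

```text
time: 9.45
eef_pos: [0.5203, -0.0589, 0.1744]
orientation: [-3.134, 0.221, -0.004]
contact_force: [0.9, -1.1, 0.5]
opening: 0.409
```

Emit:
{"fn": "arm_command", "kwargs": {"plan": [[0, 0, 0, 0.14, 0.035], [0, 0, 0, 0.28, 0.035], [0, 0, 0, 0.42, 0.035], [0, 0, 0, 0.56, 0.035], [0, 0, 0, 0.7, 0.035], [0, 0, 0, 0.84, 0.035], [0, 0, 0, 0.98, 0.035], [0, 0, -0.015, 1.13, 0.035]]}}

```text
time: 10.25
eef_pos: [0.5216, -0.0603, 0.1604]
orientation: [2.764, 1.487, 0.006]
contact_force: [-0.9, 1.2, -0.3]
opening: 0.408
```

```bash
python3 o.py
```

```text
t 10.25 pos [ 0.5216 -0.0603  0.1604] head 0.987 F [-0.9  1.2 -0.3] T [-0.009 -0.019 -0.031] op 0.408
```

Emit:
{"fn": "arm_command", "kwargs": {"plan": [[0, 0, -0.015, 0, 0.035], [0, 0, -0.027, 0, 0.035], [0, 0, -0.027, 0, 0.0], [0, 0, -0.027, 0, 0.0], [0, 0, -0.027, 0, 0.0]]}}

```text
time: 10.75
eef_pos: [0.5191, -0.0602, 0.1311]
orientation: [-2.771, -1.479, 0.0]
contact_force: [-1.8, 4.1, -2.7]
opening: 0.126
```

```bash
python3 o.py
```

```text
t 10.75 pos [ 0.5191 -0.0602  0.1311] head 0.98 F [-1.8  4.1 -2.7] T [ 0.889  0.439 -0.296] op 0.126
```

Emit:
{"fn": "arm_command", "kwargs": {"plan": [[0, 0.0004, -0.001, -0.13, 0.0], [0, 0.0004, -0.0017, -0.26, 0.0], [0, 0.0004, -0.0023, -0.38, 0.0], [0, 0.0004, -0.0029, -0.51, 0.0], [0, 0.0004, -0.0036, -0.64, 0.0]]}}

```text
time: 11.25
eef_pos: [0.5199, -0.0609, 0.1281]
orientation: [3.096, 0.525, 0.002]
contact_force: [-3.3, -7.4, 7.1]
opening: 0.12
```

```bash
python3 o.py
```

```text
t 11.25 pos [ 0.5199 -0.0609  0.1281] head 0.336 F [-3.3 -7.4  7.1] T [-1.121  0.651  0.425] op 0.12
```

Emit:
{"fn": "arm_command", "kwargs": {"plan": [[0, 0, 0, 0, 0.0]]}}

```text
time: 11.35
eef_pos: [0.5198, -0.0609, 0.1281]
orientation: [3.096, 0.525, 0.002]
contact_force: [-2.6, -5.2, 4.7]
opening: 0.124
```

```bash
python3 o.py
```

```text
t 11.35 pos [ 0.5198 -0.0609  0.1281] head 0.336 F [-2.6 -5.2  4.7] T [-0.918  0.524  0.035] op 0.124
```

Emit:
{"fn": "arm_command", "kwargs": {"plan": [[0, 0, 0, 0, 0.035], [0, 0, 0.02, 0, 0.035], [0.02, -0.015, 0.046, 0.06, 0.035], [0.055, -0.04, 0.046, 0.15, 0.035], [0.09, -0.065, 0.046, 0.25, 0.035], [0.1215, -0.0885, 0.046, 0.308, 0.035], [0.1215, -0.0885, 0.025, 0.308, 0.035], [0.1215, -0.0885, 0.0034, 0.308, 0.035]]}}

```text
time: 12.15
eef_pos: [0.6425, -0.1498, 0.1308]
orientation: [2.977, 1.0, 0.004]
contact_force: [0.2, 0.2, -0.8]
opening: 0.413
```

Emit:
{"fn": "arm_command", "kwargs": {"plan": [[0, 0, 0, 0, 0.0], [0, 0, 0, 0, 0.0], [0, 0, 0, 0, 0.0]]}}

```text
time: 12.45
eef_pos: [0.6402, -0.1487, 0.1304]
orientation: [-2.977, -1.002, 0.002]
contact_force: [-0.8, -3.6, -21.5]
opening: 0.126
```

```bash
python3 o.py
```

```text
t 12.45 pos [ 0.6402 -0.1487  0.1304] head 0.649 F [ -0.8  -3.6 -21.5] T [-0.539  0.09  -0.123] op 0.126
```

Emit:
{"fn": "arm_command", "kwargs": {"plan": [[0, 0, -0.0015, -0.14, 0.0], [0, 0, -0.0022, -0.28, 0.0], [0, 0, -0.0029, -0.42, 0.0], [0, 0, -0.0036, -0.56, 0.0], [0, 0, -0.0043, -0.7, 0.0], [0, 0, -0.005, -0.85, 0.0], [0, 0, -0.0058, -1.0, 0.0]]}}

```text
time: 13.15
eef_pos: [0.6404, -0.1491, 0.1257]
orientation: [3.091, -0.557, -0.0]
contact_force: [-6.1, -5.3, -6.6]
opening: 0.119
```

```bash
python3 o.py
```

```text
t 13.15 pos [ 0.6404 -0.1491  0.1257] head -0.356 F [-6.1 -5.3 -6.6] T [-0.878  0.888  0.513] op 0.119
```

Emit:
{"fn": "arm_command", "kwargs": {"plan": [[0, 0, 0, 0, 0.0]]}}

```text
time: 13.25
eef_pos: [0.6404, -0.149, 0.1256]
orientation: [3.091, -0.557, -0.0]
contact_force: [-3.7, -5.6, -9.9]
opening: 0.125
```

```bash
python3 o.py
```

```text
t 13.25 pos [ 0.6404 -0.149   0.1256] head -0.357 F [-3.7 -5.6 -9.9] T [-0.91   0.68   0.083] op 0.125
```

Emit:
{"fn": "arm_command", "kwargs": {"plan": [[0, 0, 0, 0, 0.035], [0, 0, 0.02, 0, 0.035], [-0.02, 0.015, 0.047, 0.14, 0.035], [-0.055, 0.04, 0.047, 0.28, 0.035], [-0.09, 0.065, 0.047, 0.42, 0.035], [-0.1212, 0.0882, 0.047, 0.56, 0.035], [-0.1212, 0.0882, 0.025, 0.69, 0.035], [-0.1212, 0.0882, 0.0028, 0.69, 0.035]]}}

```text
time: 14.05
eef_pos: [0.5208, -0.0599, 0.1296]
orientation: [3.093, 0.539, 0.008]
contact_force: [0.2, -0.2, 0.3]
opening: 0.408
```

Emit:
{"fn": "arm_command", "kwargs": {"plan": [[0, 0, 0, 0, 0.0], [0, 0, 0, 0, 0.0], [0, 0, 0, 0, 0.0]]}}

```text
time: 14.35
eef_pos: [0.5199, -0.0608, 0.1285]
orientation: [3.096, 0.529, 0.001]
contact_force: [-1.4, -3.7, -10.0]
opening: 0.122
```

```bash
python3 o.py
```

```text
t 14.35 pos [ 0.5199 -0.0608  0.1285] head 0.338 F [ -1.4  -3.7 -10. ] T [-0.5    0.205 -0.034] op 0.122
```

Emit:
{"fn": "arm_command", "kwargs": {"plan": [[0.0003, 0, -0.001, -0.13, 0.0], [0.0003, 0, -0.0017, -0.26, 0.0], [0.0003, 0, -0.0024, -0.4, 0.0]]}}

```text
time: 14.65
eef_pos: [0.5202, -0.0614, 0.1266]
orientation: [3.139, -0.104, 0.001]
contact_force: [-6.7, -11.6, 6.1]
opening: 0.124
```

```bash
python3 o.py
```

```text
t 14.65 pos [ 0.5202 -0.0614  0.1266] head -0.066 F [ -6.7 -11.6   6.1] T [-2.001  1.251  0.579] op 0.124
```

Emit:
{"fn": "arm_command", "kwargs": {"plan": [[0, 0, 0, 0, 0.0]]}}

```text
time: 14.75
eef_pos: [0.5202, -0.0614, 0.1265]
orientation: [3.139, -0.105, 0.001]
contact_force: [-6.7, -11.1, 3.3]
opening: 0.123
```

```bash
python3 o.py
```

```text
t 14.75 pos [ 0.5202 -0.0614  0.1265] head -0.067 F [ -6.7 -11.1   3.3] T [-1.759  1.013  0.073] op 0.123
```

Emit:
{"fn": "arm_command", "kwargs": {"plan": [[0, 0, 0, 0, 0.035], [0, 0, 0.02, 0, 0.035], [0.02, 0.003, 0.046, -0.05, 0.035], [0.06, 0.009, 0.046, -0.1, 0.035], [0.1041, 0.0163, 0.046, -0.15, 0.035], [0.1041, 0.0163, 0.025, -0.15, 0.035], [0.1041, 0.0163, 0.002, -0.15, 0.035]]}}

```text
time: 15.45
eef_pos: [0.6268, -0.044, 0.1286]
orientation: [-3.124, 0.331, -0.007]
contact_force: [-0.6, -0.4, -0.4]
opening: 0.41
```

Emit:
{"fn": "arm_command", "kwargs": {"plan": [[0, 0, 0, 0, 0.0], [0, 0, 0, 0, 0.0], [0, 0, 0, 0, 0.0]]}}

```text
time: 15.75
eef_pos: [0.6235, -0.0445, 0.1276]
orientation: [3.124, -0.331, -0.001]
contact_force: [-1.5, -3.1, -16.7]
opening: 0.129
```

```bash
python3 o.py
```

```text
t 15.75 pos [ 0.6235 -0.0445  0.1276] head -0.211 F [ -1.5  -3.1 -16.7] T [-0.47   0.221  0.12 ] op 0.129
```

Emit:
{"fn": "arm_command", "kwargs": {"plan": [[0, 0, -0.001, -0.13, 0.0], [0, 0, -0.0019, -0.26, 0.0], [0, 0, -0.0029, -0.4, 0.0]]}}

```text
time: 16.05
eef_pos: [0.6235, -0.0447, 0.1256]
orientation: [2.993, -0.952, -0.0]
contact_force: [-8.2, -6.1, 4.3]
opening: 0.123
```

```bash
python3 o.py
```

```text
t 16.05 pos [ 0.6235 -0.0447  0.1256] head -0.616 F [-8.2 -6.1  4.3] T [-0.911  1.473  0.587] op 0.123
```

Emit:
{"fn": "arm_command", "kwargs": {"plan": [[0, 0, -0.0004, -0.1, 0.0]]}}

```text
time: 16.15
eef_pos: [0.6235, -0.0448, 0.1253]
orientation: [2.941, -1.101, -0.0]
contact_force: [-8.2, -5.7, 1.9]
opening: 0.125
```

```bash
python3 o.py
```

```text
t 16.15 pos [ 0.6235 -0.0448  0.1253] head -0.716 F [-8.2 -5.7  1.9] T [-0.932  1.453  0.605] op 0.125
```

Emit:
{"fn": "arm_command", "kwargs": {"plan": [[0, 0, -0.0004, -0.08, 0.0]]}}

```text
time: 16.25
eef_pos: [0.6235, -0.0448, 0.1251]
orientation: [2.896, -1.216, 0.0]
contact_force: [-8.7, -5.4, 5.5]
opening: 0.123
```

```bash
python3 o.py
```

```text
t 16.25 pos [ 0.6235 -0.0448  0.1251] head -0.795 F [-8.7 -5.4  5.5] T [-0.978  1.671  0.586] op 0.123
```

Emit:
{"fn": "arm_command", "kwargs": {"plan": [[0, 0, 0, 0, 0.0]]}}

```text
time: 16.35
eef_pos: [0.6235, -0.0448, 0.1251]
orientation: [2.896, -1.215, 0.0]
contact_force: [-8.4, -5.8, 0.2]
opening: 0.123
```

```bash
python3 o.py
```

```text
t 16.35 pos [ 0.6235 -0.0448  0.1251] head -0.794 F [-8.4 -5.8  0.2] T [-0.876  1.416  0.347] op 0.123
```

Emit:
{"fn": "arm_command", "kwargs": {"plan": [[0, 0, -0.0003, -0.06, 0.0]]}}

```text
time: 16.45
eef_pos: [0.6235, -0.0448, 0.1249]
orientation: [2.861, -1.296, 0.0]
contact_force: [-9.2, -5.3, 7.3]
opening: 0.125
```

```bash
python3 o.py
```

```text
t 16.45 pos [ 0.6235 -0.0448  0.1249] head -0.851 F [-9.2 -5.3  7.3] T [-1.057  1.788  0.692] op 0.125
```

Emit:
{"fn": "arm_command", "kwargs": {"plan": [[0, 0, -0.0003, -0.06, 0.0]]}}

```text
time: 16.55
eef_pos: [0.6235, -0.0449, 0.1248]
orientation: [2.819, -1.384, 0.0]
contact_force: [-10.4, -6.6, 9.6]
opening: 0.125
```

```bash
python3 o.py
```

```text
t 16.55 pos [ 0.6235 -0.0449  0.1248] head -0.913 F [-10.4  -6.6   9.6] T [-1.049  1.984  0.681] op 0.125
```

Emit:
{"fn": "arm_command", "kwargs": {"plan": [[0, 0, 0, 0, 0.035], [0, 0, 0.02, 0, 0.035], [-0.01, -0.014, 0.048, 0.14, 0.035], [-0.03, -0.041, 0.048, 0.28, 0.035], [-0.05, -0.07, 0.048, 0.42, 0.035], [-0.07, -0.097, 0.048, 0.56, 0.035], [-0.088, -0.122, 0.048, 0.7, 0.035], [-0.088, -0.122, 0.048, 0.84, 0.035]]}}

```text
time: 17.35
eef_pos: [0.535, -0.1689, 0.1727]
orientation: [3.139, -0.106, 0.003]
contact_force: [0.5, 0.5, -0.5]
opening: 0.41
```

Emit:
{"fn": "arm_command", "kwargs": {"plan": [[0, 0, 0, 0.14, 0.035], [0, 0, 0, 0.28, 0.035], [0, 0, 0, 0.42, 0.035], [0, 0, 0, 0.56, 0.035], [0, 0, 0, 0.7, 0.035], [0, 0, 0, 0.84, 0.035], [0, 0, 0, 0.98, 0.035], [0, 0, 0, 1.12, 0.035]]}}

```text
time: 18.15
eef_pos: [0.5372, -0.1665, 0.1726]
orientation: [2.713, 1.58, 0.004]
contact_force: [0.1, 0.4, -0.3]
opening: 0.404
```

Emit:
{"fn": "arm_command", "kwargs": {"plan": [[0, 0, 0, 0.14, 0.035], [0, 0, 0, 0.28, 0.035], [0, 0, 0, 0.42, 0.035], [0, 0, 0, 0.56, 0.035], [0, 0, 0, 0.7, 0.035], [0, 0, 0, 0.84, 0.035], [0, 0, 0, 0.98, 0.035], [0, 0, -0.02, 1.11, 0.035]]}}

```text
time: 18.95
eef_pos: [0.5388, -0.1671, 0.1543]
orientation: [1.471, 2.768, 0.002]
contact_force: [1.0, -0.3, -0.4]
opening: 0.412
```

```bash
python3 o.py
```

```text
t 18.95 pos [ 0.5388 -0.1671  0.1543] head 2.165 F [ 1.  -0.3 -0.4] T [ 0.056 -0.015 -0.047] op 0.412
```

Emit:
{"fn": "arm_command", "kwargs": {"plan": [[0, 0, -0.013, 0, 0.035], [0, 0, -0.0255, 0, 0.035], [0, 0, -0.0255, 0, 0.0], [0, 0, -0.0255, 0, 0.0], [0, 0, -0.0255, 0, 0.0]]}}

```text
time: 19.45
eef_pos: [0.5353, -0.1662, 0.1252]
orientation: [-1.483, -2.768, 0.001]
contact_force: [-4.4, -2.8, -7.8]
opening: 0.125
```

```bash
python3 o.py
```

```text
t 19.45 pos [ 0.5353 -0.1662  0.1252] head 2.158 F [-4.4 -2.8 -7.8] T [-0.429  0.598  0.134] op 0.125
```

Emit:
{"fn": "arm_command", "kwargs": {"plan": [[0, 0, -0.0008, -0.1, 0.0], [0, 0, -0.0014, -0.2, 0.0]]}}

```text
time: 19.65
eef_pos: [0.5354, -0.1663, 0.1243]
orientation: [-1.757, -2.603, 0.001]
contact_force: [-6.6, -1.3, 2.2]
opening: 0.128
```

```bash
python3 o.py
```

```text
t 19.65 pos [ 0.5354 -0.1663  0.1243] head 1.954 F [-6.6 -1.3  2.2] T [-0.267  1.138  0.551] op 0.128
```

Emit:
{"fn": "arm_command", "kwargs": {"plan": [[0, 0, -0.0003, -0.06, 0.0]]}}

```text
time: 19.75
eef_pos: [0.5354, -0.1662, 0.1241]
orientation: [-1.834, -2.549, 0.001]
contact_force: [-6.8, -1.4, 2.0]
opening: 0.126
```

```bash
python3 o.py
```

```text
t 19.75 pos [ 0.5354 -0.1662  0.1241] head 1.894 F [-6.8 -1.4  2. ] T [-0.297  1.128  0.513] op 0.126
```

Emit:
{"fn": "arm_command", "kwargs": {"plan": [[0, 0, -0.0004, -0.08, 0.0]]}}

```text
time: 19.85
eef_pos: [0.5354, -0.1663, 0.1237]
orientation: [-1.933, -2.476, 0.001]
contact_force: [-8.1, -1.7, 4.4]
opening: 0.13
```

```bash
python3 o.py
```

```text
t 19.85 pos [ 0.5354 -0.1663  0.1237] head 1.816 F [-8.1 -1.7  4.4] T [-0.231  1.235  0.589] op 0.13
```

Emit:
{"fn": "arm_command", "kwargs": {"plan": [[0, 0, -0.0003, -0.06, 0.0]]}}

```text
time: 19.95
eef_pos: [0.5354, -0.1663, 0.1235]
orientation: [-2.007, -2.416, 0.001]
contact_force: [-8.3, -1.8, 5.2]
opening: 0.127
```

```bash
python3 o.py
```

```text
t 19.95 pos [ 0.5354 -0.1663  0.1235] head 1.755 F [-8.3 -1.8  5.2] T [-0.171  1.259  0.615] op 0.127
```

Emit:
{"fn": "arm_command", "kwargs": {"plan": [[0, 0, -0.0003, -0.06, 0.0]]}}

```text
time: 20.05
eef_pos: [0.5354, -0.1662, 0.1233]
orientation: [-2.078, -2.355, 0.001]
contact_force: [-8.7, -2.3, 8.8]
opening: 0.124
```

```bash
python3 o.py
```

```text
t 20.05 pos [ 0.5354 -0.1662  0.1233] head 1.696 F [-8.7 -2.3  8.8] T [-0.108  1.497  0.548] op 0.124
```

Emit:
{"fn": "arm_command", "kwargs": {"plan": [[0, 0, -0.0003, -0.06, 0.0]]}}

```text
time: 20.15
eef_pos: [0.5354, -0.1663, 0.1232]
orientation: [-2.148, -2.292, 0.001]
contact_force: [-9.8, -1.4, 11.2]
opening: 0.127
```

```bash
python3 o.py
```

```text
t 20.15 pos [ 0.5354 -0.1663  0.1232] head 1.636 F [-9.8 -1.4 11.2] T [-0.13   1.517  0.614] op 0.127
```

Emit:
{"fn": "arm_command", "kwargs": {"plan": [[0, 0, -0.0003, -0.05, 0.0]]}}

```text
time: 20.25
eef_pos: [0.5354, -0.1663, 0.123]
orientation: [-2.204, -2.238, 0.001]
contact_force: [-10.2, -1.1, 16.0]
opening: 0.123
```

```bash
python3 o.py
```

```text
t 20.25 pos [ 0.5354 -0.1663  0.123 ] head 1.586 F [-10.2  -1.1  16. ] T [-0.077  1.697  0.678] op 0.123
```

Emit:
{"fn": "arm_command", "kwargs": {"plan": [[0, 0, 0, 0, 0.0]]}}

```text
time: 20.35
eef_pos: [0.5354, -0.1663, 0.123]
orientation: [-2.204, -2.238, 0.001]
contact_force: [-8.7, -1.6, 11.1]
opening: 0.126
```

```bash
python3 o.py
```

```text
t 20.35 pos [ 0.5354 -0.1663  0.123 ] head 1.586 F [-8.7 -1.6 11.1] T [-0.174  1.54   0.485] op 0.126
```

Emit:
{"fn": "arm_command", "kwargs": {"plan": [[0, 0, 0, 0, 0.035], [0, 0, 0.02, 0, 0.035], [0, 0.01, 0.048, 0.14, 0.035], [-0.005, 0.035, 0.048, 0.28, 0.035], [-0.01, 0.07, 0.048, 0.42, 0.035], [-0.016, 0.105, 0.048, 0.56, 0.035], [-0.016, 0.105, 0.048, 0.7, 0.035], [-0.016, 0.105, 0.048, 0.84, 0.035]]}}

```text
time: 21.15
eef_pos: [0.5206, -0.0601, 0.1708]
orientation: [1.086, 2.946, 0.001]
contact_force: [-0.5, -0.0, 0.9]
opening: 0.406
```

Emit:
{"fn": "arm_command", "kwargs": {"plan": [[0, 0, 0, 0.14, 0.035], [0, 0, 0, 0.28, 0.035], [0, 0, 0, 0.42, 0.035], [0, 0, 0, 0.56, 0.035], [0, 0, -0.022, 0.648, 0.035], [0, 0, -0.045, 0.648, 0.035], [0, 0, -0.045, 0.648, 0.0], [0, 0, -0.045, 0.648, 0.0]]}}

```text
time: 21.95
eef_pos: [0.5195, -0.0615, 0.1252]
orientation: [-0.103, -3.138, 0.001]
contact_force: [-1.7, -5.2, -15.8]
opening: 0.128
```

Emit:
{"fn": "arm_command", "kwargs": {"plan": [[0, 0, 0, 0, 0.0]]}}

```text
time: 22.05
eef_pos: [0.5195, -0.0615, 0.1253]
orientation: [-0.103, -3.139, 0.0]
contact_force: [-1.1, -4.9, -20.2]
opening: 0.126
```

```bash
python3 o.py
```

```text
t 22.05 pos [ 0.5195 -0.0615  0.1253] head 3.076 F [ -1.1  -4.9 -20.2] T [-0.886  0.11  -0.004] op 0.126
```

Emit:
{"fn": "arm_command", "kwargs": {"plan": [[0, 0, -0.0012, -0.08, 0.0], [0, 0, -0.0018, -0.16, 0.0]]}}

```text
time: 22.25
eef_pos: [0.5196, -0.0617, 0.1243]
orientation: [-0.357, -3.12, 0.001]
contact_force: [-6.5, -7.3, -0.0]
opening: 0.123
```

```bash
python3 o.py
```

```text
t 22.25 pos [ 0.5196 -0.0617  0.1243] head 2.914 F [-6.5 -7.3 -0. ] T [-1.252  1.115  0.403] op 0.123
```

Emit:
{"fn": "arm_command", "kwargs": {"plan": [[0, 0, -0.0003, -0.06, 0.0]]}}

```text
time: 22.35
eef_pos: [0.5195, -0.0618, 0.124]
orientation: [-0.451, -3.108, 0.001]
contact_force: [-7.5, -7.8, 0.5]
opening: 0.124
```

```bash
python3 o.py
```

```text
t 22.35 pos [ 0.5195 -0.0618  0.124 ] head 2.854 F [-7.5 -7.8  0.5] T [-1.287  1.181  0.446] op 0.124
```

Emit:
{"fn": "arm_command", "kwargs": {"plan": [[0, 0, -0.0003, -0.06, 0.0]]}}

```text
time: 22.45
eef_pos: [0.5195, -0.0618, 0.1239]
orientation: [-0.543, -3.094, 0.002]
contact_force: [-7.5, -9.1, 2.6]
opening: 0.123
```

```bash
python3 o.py
```

```text
t 22.45 pos [ 0.5195 -0.0618  0.1239] head 2.794 F [-7.5 -9.1  2.6] T [-1.447  1.28   0.46 ] op 0.123
```

Emit:
{"fn": "arm_command", "kwargs": {"plan": [[0, 0, 0, 0, 0.0]]}}

```text
time: 22.55
eef_pos: [0.5195, -0.0618, 0.1238]
orientation: [-0.543, -3.094, 0.002]
contact_force: [-7.2, -8.4, 0.4]
opening: 0.122
```

```bash
python3 o.py
```

```text
t 22.55 pos [ 0.5195 -0.0618  0.1238] head 2.794 F [-7.2 -8.4  0.4] T [-1.368  1.202  0.348] op 0.122
```

Emit:
{"fn": "arm_command", "kwargs": {"plan": [[0, 0, -0.0003, -0.06, 0.0]]}}

```text
time: 22.65
eef_pos: [0.5196, -0.0619, 0.1237]
orientation: [-0.632, -3.077, 0.002]
contact_force: [-8.9, -8.8, 5.6]
opening: 0.126
```

```bash
python3 o.py
```

```text
t 22.65 pos [ 0.5196 -0.0619  0.1237] head 2.737 F [-8.9 -8.8  5.6] T [-1.528  1.493  0.545] op 0.126
```

Emit:
{"fn": "arm_command", "kwargs": {"plan": [[0, 0, -0.0003, -0.06, 0.0]]}}

```text
time: 22.75
eef_pos: [0.5195, -0.0619, 0.1235]
orientation: [-0.727, -3.056, 0.002]
contact_force: [-9.3, -9.5, 10.7]
opening: 0.125
```

```bash
python3 o.py
```

```text
t 22.75 pos [ 0.5195 -0.0619  0.1235] head 2.675 F [-9.3 -9.5 10.7] T [-1.637  1.698  0.578] op 0.125
```

Emit:
{"fn": "arm_command", "kwargs": {"plan": [[0, 0, -0.0003, -0.06, 0.0]]}}

```text
time: 22.85
eef_pos: [0.5195, -0.062, 0.1234]
orientation: [-0.818, -3.033, 0.002]
contact_force: [-10.5, -10.4, 13.6]
opening: 0.121
```

```bash
python3 o.py
```

```text
t 22.85 pos [ 0.5195 -0.062   0.1234] head 2.615 F [-10.5 -10.4  13.6] T [-1.881  1.92   0.664] op 0.121
```

Emit:
{"fn": "arm_command", "kwargs": {"plan": [[0, 0, -0.0001, -0.04, 0.0]]}}

```text
time: 22.95
eef_pos: [0.5195, -0.062, 0.1233]
orientation: [-0.879, -3.016, 0.002]
contact_force: [-10.5, -9.3, 11.1]
opening: 0.124
```

```bash
python3 o.py
```

```text
t 22.95 pos [ 0.5195 -0.062   0.1233] head 2.575 F [-10.5  -9.3  11.1] T [-1.739  1.789  0.623] op 0.124
```

Emit:
{"fn": "arm_command", "kwargs": {"plan": [[0, 0, 0, 0, 0.035], [0, 0, 0.02, 0, 0.035], [0.02, -0.015, 0.05, 0.06, 0.035], [0.055, -0.04, 0.05, 0.12, 0.035], [0.09, -0.065, 0.05, 0.18, 0.035], [0.1203, -0.0878, 0.05, 0.209, 0.035], [0.1203, -0.0878, 0.025, 0.209, 0.035], [0.1203, -0.0878, 0.003, 0.209, 0.035]]}}

```text
time: 23.75
eef_pos: [0.6421, -0.15, 0.1257]
orientation: [0.558, 3.089, -0.0]
contact_force: [-1.4, -0.2, -0.2]
opening: 0.413
```

Emit:
{"fn": "arm_command", "kwargs": {"plan": [[0, 0, 0, 0, 0.0], [0, 0, 0, 0, 0.0], [0, 0, 0, 0, 0.0]]}}

```text
time: 24.05
eef_pos: [0.6398, -0.1489, 0.1252]
orientation: [-0.556, -3.091, 0.0]
contact_force: [-2.8, -1.4, -14.4]
opening: 0.123
```

```bash
python3 o.py
```

```text
t 24.05 pos [ 0.6398 -0.1489  0.1252] head 2.786 F [ -2.8  -1.4 -14.4] T [-0.394  0.472  0.015] op 0.123
```

Emit:
{"fn": "arm_command", "kwargs": {"plan": [[0, 0, -0.0009, -0.08, 0.0], [0, 0, -0.0015, -0.16, 0.0]]}}

```text
time: 24.25
eef_pos: [0.6399, -0.149, 0.1244]
orientation: [-0.805, -3.037, 0.001]
contact_force: [-6.8, -1.5, -0.3]
opening: 0.122
```

```bash
python3 o.py
```

```text
t 24.25 pos [ 0.6399 -0.149   0.1244] head 2.623 F [-6.8 -1.5 -0.3] T [-0.153  1.244  0.451] op 0.122
```

Emit:
{"fn": "arm_command", "kwargs": {"plan": [[0, 0, -0.0003, -0.06, 0.0]]}}

```text
time: 24.35
eef_pos: [0.6399, -0.149, 0.1243]
orientation: [-0.896, -3.011, 0.001]
contact_force: [-7.8, -0.9, -0.3]
opening: 0.125
```

```bash
python3 o.py
```

```text
t 24.35 pos [ 0.6399 -0.149   0.1243] head 2.563 F [-7.8 -0.9 -0.3] T [-0.14   1.236  0.508] op 0.125
```

Emit:
{"fn": "arm_command", "kwargs": {"plan": [[0, 0, -0.0003, -0.06, 0.0]]}}

```text
time: 24.45
eef_pos: [0.6399, -0.149, 0.1241]
orientation: [0.985, 2.983, -0.001]
contact_force: [-7.1, -0.8, 2.0]
opening: 0.123
```

```bash
python3 o.py
```

```text
t 24.45 pos [ 0.6399 -0.149   0.1241] head 2.504 F [-7.1 -0.8  2. ] T [-0.184  1.369  0.584] op 0.123
```

Emit:
{"fn": "arm_command", "kwargs": {"plan": [[0, 0, -0.0002, -0.06, 0.0]]}}

```text
time: 24.55
eef_pos: [0.6399, -0.149, 0.124]
orientation: [1.074, 2.952, -0.001]
contact_force: [-8.6, -0.3, 1.6]
opening: 0.123
```

```bash
python3 o.py
```

```text
t 24.55 pos [ 0.6399 -0.149   0.124 ] head 2.444 F [-8.6 -0.3  1.6] T [-0.062  1.341  0.64 ] op 0.123
```

Emit:
{"fn": "arm_command", "kwargs": {"plan": [[0, 0, -0.0002, -0.06, 0.0]]}}

```text
time: 24.65
eef_pos: [0.64, -0.149, 0.1239]
orientation: [1.161, 2.919, -0.001]
contact_force: [-8.4, -0.5, 2.3]
opening: 0.122
```

```bash
python3 o.py
```

```text
t 24.65 pos [ 0.64   -0.149   0.1239] head 2.384 F [-8.4 -0.5  2.3] T [-0.095  1.378  0.595] op 0.122
```

Emit:
{"fn": "arm_command", "kwargs": {"plan": [[0, 0, -0.0002, -0.06, 0.0]]}}

```text
time: 24.75
eef_pos: [0.64, -0.149, 0.1237]
orientation: [1.249, 2.883, -0.001]
contact_force: [-7.7, -1.2, 4.0]
opening: 0.125
```

```bash
python3 o.py
```

```text
t 24.75 pos [ 0.64   -0.149   0.1237] head 2.324 F [-7.7 -1.2  4. ] T [-0.057  1.47   0.684] op 0.125
```

Emit:
{"fn": "arm_command", "kwargs": {"plan": [[0, 0, -0.0001, -0.05, 0.0]]}}

```text
time: 24.85
eef_pos: [0.64, -0.149, 0.1236]
orientation: [1.32, 2.851, -0.001]
contact_force: [-7.9, -0.8, 1.8]
opening: 0.126
```

```bash
python3 o.py
```

```text
t 24.85 pos [ 0.64   -0.149   0.1236] head 2.274 F [-7.9 -0.8  1.8] T [-0.149  1.336  0.64 ] op 0.126
```

Emit:
{"fn": "arm_command", "kwargs": {"plan": [[0, 0, 0, 0, 0.0]]}}

```text
time: 24.95
eef_pos: [0.64, -0.149, 0.1236]
orientation: [1.32, 2.851, -0.001]
contact_force: [-7.5, -0.5, 2.2]
opening: 0.125
```

```bash
python3 o.py
```

```text
t 24.95 pos [ 0.64   -0.149   0.1236] head 2.275 F [-7.5 -0.5  2.2] T [0.003 1.281 0.552] op 0.125
```

Emit:
{"fn": "arm_command", "kwargs": {"plan": [[0, 0, 0, 0, 0.035], [0, 0, 0.02, 0, 0.035], [-0.002, 0.015, 0.05, -0.045, 0.035], [-0.008, 0.055, 0.05, -0.045, 0.035], [-0.014, 0.09, 0.05, -0.045, 0.035], [-0.0166, 0.1045, 0.045, -0.045, 0.035], [-0.0166, 0.1045, 0.025, -0.045, 0.035], [-0.0166, 0.1045, 0.002, -0.045, 0.035]]}}

```text
time: 25.75
eef_pos: [0.6254, -0.044, 0.1254]
orientation: [1.378, 2.819, 0.002]
contact_force: [0.2, -1.3, -0.5]
opening: 0.407
```

Emit:
{"fn": "arm_command", "kwargs": {"plan": [[0, 0, 0, 0, 0.0], [0, 0, 0, 0, 0.0], [0, 0, 0, 0, 0.0]]}}

```text
time: 26.05
eef_pos: [0.623, -0.0447, 0.124]
orientation: [-1.381, -2.82, 0.001]
contact_force: [-2.4, -0.0, -15.3]
opening: 0.13
```

```bash
python3 o.py
```

```text
t 26.05 pos [ 0.623  -0.0447  0.124 ] head 2.231 F [ -2.4  -0.  -15.3] T [-0.113  0.537  0.147] op 0.13
```

Emit:
{"fn": "arm_command", "kwargs": {"plan": [[0, 0, -0.0006, -0.05, 0.0]]}}

```text
time: 26.15
eef_pos: [0.6232, -0.0447, 0.1239]
orientation: [-1.451, -2.785, 0.001]
contact_force: [-7.3, -0.3, 0.8]
opening: 0.127
```

```bash
python3 o.py
```

```text
t 26.15 pos [ 0.6232 -0.0447  0.1239] head 2.181 F [-7.3 -0.3  0.8] T [0.051 1.282 0.692] op 0.127
```

Emit:
{"fn": "arm_command", "kwargs": {"plan": [[0, 0, -0.0002, -0.05, 0.0]]}}

```text
time: 26.25
eef_pos: [0.6231, -0.0448, 0.1238]
orientation: [-1.523, -2.747, 0.001]
contact_force: [-7.7, -1.4, -4.5]
opening: 0.129
```

```bash
python3 o.py
```

```text
t 26.25 pos [ 0.6231 -0.0448  0.1238] head 2.129 F [-7.7 -1.4 -4.5] T [-0.113  1.205  0.68 ] op 0.129
```

Emit:
{"fn": "arm_command", "kwargs": {"plan": [[0, 0, -0.0004, -0.04, 0.0]]}}

```text
time: 26.35
eef_pos: [0.6232, -0.0448, 0.1236]
orientation: [-1.577, -2.716, 0.001]
contact_force: [-9.1, -0.4, 5.6]
opening: 0.129
```

```bash
python3 o.py
```

```text
t 26.35 pos [ 0.6232 -0.0448  0.1236] head 2.089 F [-9.1 -0.4  5.6] T [-0.102  1.5    0.765] op 0.129
```

Emit:
{"fn": "arm_command", "kwargs": {"plan": [[0, 0, 0, 0, 0.0]]}}

```text
time: 26.45
eef_pos: [0.6231, -0.0448, 0.1236]
orientation: [-1.577, -2.716, 0.001]
contact_force: [-7.5, -1.0, -0.4]
opening: 0.131
```

```bash
python3 o.py
```

```text
t 26.45 pos [ 0.6231 -0.0448  0.1236] head 2.09 F [-7.5 -1.  -0.4] T [-0.106  1.368  0.613] op 0.131
```

Emit:
{"fn": "arm_command", "kwargs": {"plan": [[0, 0, 0, 0, 0.035], [0, 0, 0.02, 0, 0.035], [-0.01, -0.014, 0.05, -0.1, 0.035], [-0.035, -0.048, 0.05, -0.22, 0.035], [-0.062, -0.086, 0.05, -0.35, 0.035], [-0.088, -0.1218, 0.048, -0.47, 0.035], [-0.088, -0.1218, 0.025, -0.502, 0.035], [-0.088, -0.1218, 0.0005, -0.502, 0.035]]}}

```text
time: 27.25
eef_pos: [0.5371, -0.1685, 0.125]
orientation: [2.202, 2.233, 0.004]
contact_force: [-0.3, 0.5, -0.9]
opening: 0.413
```

Emit:
{"fn": "arm_command", "kwargs": {"plan": [[0, 0, 0, 0, 0.0], [0, 0, 0, 0, 0.0], [0, 0, 0, 0, 0.0]]}}

```text
time: 27.55
eef_pos: [0.5353, -0.1665, 0.1238]
orientation: [-2.2, -2.242, 0.002]
contact_force: [-5.1, -6.5, -17.0]
opening: 0.125
```

```bash
python3 o.py
```

```text
t 27.55 pos [ 0.5353 -0.1665  0.1238] head 1.59 F [ -5.1  -6.5 -17. ] T [-1.023  0.692  0.222] op 0.125
```

Emit:
{"fn": "arm_command", "kwargs": {"plan": [[0, 0, -0.0004, -0.05, 0.0]]}}

```text
time: 27.65
eef_pos: [0.5353, -0.1665, 0.1236]
orientation: [-2.255, -2.187, 0.002]
contact_force: [-7.3, -5.5, -7.2]
opening: 0.126
```

```bash
python3 o.py
```

```text
t 27.65 pos [ 0.5353 -0.1665  0.1236] head 1.54 F [-7.3 -5.5 -7.2] T [-0.909  1.101  0.736] op 0.126
```

Emit:
{"fn": "arm_command", "kwargs": {"plan": [[0, 0, 0, 0, 0.0]]}}

```text
time: 27.75
eef_pos: [0.5353, -0.1664, 0.1237]
orientation: [-2.257, -2.185, 0.002]
contact_force: [-5.7, -5.6, -11.2]
opening: 0.129
```

```bash
python3 o.py
```

```text
t 27.75 pos [ 0.5353 -0.1664  0.1237] head 1.539 F [ -5.7  -5.6 -11.2] T [-0.971  0.914  0.558] op 0.129
```

Emit:
{"fn": "arm_command", "kwargs": {"plan": [[0, 0, 0, 0, 0.035], [0, 0, 0.02, 0, 0.035], [0, 0.01, 0.048, 0.14, 0.035], [-0.005, 0.035, 0.048, 0.28, 0.035], [-0.01, 0.07, 0.048, 0.42, 0.035], [-0.0158, 0.1047, 0.048, 0.56, 0.035], [-0.0158, 0.1047, 0.048, 0.7, 0.035], [-0.0158, 0.1047, 0.048, 0.84, 0.035]]}}

```text
time: 28.55
eef_pos: [0.5212, -0.0604, 0.1727]
orientation: [1.156, 2.918, 0.001]
contact_force: [0.5, 0.3, -0.3]
opening: 0.409
```

Emit:
{"fn": "arm_command", "kwargs": {"plan": [[0, 0, -0.01, 0.14, 0.035], [0, 0, -0.03, 0.196, 0.035], [0, 0, -0.0477, 0.196, 0.035], [0, 0, -0.0477, 0.196, 0.0], [0, 0, -0.0477, 0.196, 0.0], [0, 0, -0.0477, 0.196, 0.0]]}}

```text
time: 29.15
eef_pos: [0.5196, -0.0622, 0.124]
orientation: [-0.877, -3.016, 0.002]
contact_force: [-4.5, -10.1, -13.1]
opening: 0.131
```

```bash
python3 o.py
```

```text
t 29.15 pos [ 0.5196 -0.0622  0.124 ] head 2.575 F [ -4.5 -10.1 -13.1] T [-1.569  0.636  0.254] op 0.131
```

Emit:
{"fn": "arm_command", "kwargs": {"plan": [[0, 0, -0.0005, -0.05, 0.0]]}}

```text
time: 29.25
eef_pos: [0.5197, -0.0622, 0.1238]
orientation: [-0.952, -2.994, 0.002]
contact_force: [-8.0, -8.7, 2.6]
opening: 0.128
```

```bash
python3 o.py
```

```text
t 29.25 pos [ 0.5197 -0.0622  0.1238] head 2.526 F [-8.  -8.7  2.6] T [-1.592  1.259  0.643] op 0.128
```

Emit:
{"fn": "arm_command", "kwargs": {"plan": [[0, 0, -0.0002, -0.05, 0.0]]}}

```text
time: 29.35
eef_pos: [0.5196, -0.0623, 0.1238]
orientation: [1.029, 2.968, -0.002]
contact_force: [-6.7, -10.0, -1.1]
opening: 0.128
```

```bash
python3 o.py
```

```text
t 29.35 pos [ 0.5196 -0.0623  0.1238] head 2.474 F [ -6.7 -10.   -1.1] T [-1.735  1.249  0.788] op 0.128
```

Emit:
{"fn": "arm_command", "kwargs": {"plan": [[0, 0, 0, 0, 0.0]]}}

```text
time: 29.45
eef_pos: [0.5196, -0.0623, 0.1237]
orientation: [-1.029, -2.968, 0.002]
contact_force: [-6.8, -10.9, -2.0]
opening: 0.133
```

```bash
python3 o.py
```

```text
t 29.45 pos [ 0.5196 -0.0623  0.1237] head 2.474 F [ -6.8 -10.9  -2. ] T [-1.723  1.169  0.591] op 0.133
```

Emit:
{"fn": "arm_command", "kwargs": {"plan": [[0, 0, 0, 0, 0.035], [0, 0, 0.02, 0, 0.035], [0.02, -0.015, 0.05, -0.06, 0.035], [0.055, -0.04, 0.05, -0.12, 0.035], [0.09, -0.065, 0.05, -0.18, 0.035], [0.1202, -0.0876, 0.05, -0.2, 0.035], [0.1202, -0.0876, 0.025, -0.2, 0.035], [0.1202, -0.0876, 0.0005, -0.2, 0.035]]}}

```text
time: 30.25
eef_pos: [0.6424, -0.1502, 0.1246]
orientation: [1.319, 2.847, 0.001]
contact_force: [0.3, 0.6, -0.7]
opening: 0.41
```

Emit:
{"fn": "arm_command", "kwargs": {"plan": [[0, 0, 0, 0, 0.0], [0, 0, 0, 0, 0.0], [0, 0, 0, 0, 0.0]]}}

```text
time: 30.55
eef_pos: [0.6398, -0.149, 0.1235]
orientation: [-1.319, -2.851, 0.0]
contact_force: [-0.6, -0.6, -17.0]
opening: 0.128
```

```bash
python3 o.py
```

```text
t 30.55 pos [ 0.6398 -0.149   0.1235] head 2.275 F [ -0.6  -0.6 -17. ] T [0.022 0.297 0.177] op 0.128
```

Emit:
{"fn": "arm_command", "kwargs": {"plan": [[0, 0, -0.0005, -0.05, 0.0]]}}

```text
time: 30.65
eef_pos: [0.6399, -0.149, 0.1234]
orientation: [-1.389, -2.818, 0.0]
contact_force: [-4.7, 0.5, -4.8]
opening: 0.132
```

```bash
python3 o.py
```

```text
t 30.65 pos [ 0.6399 -0.149   0.1234] head 2.225 F [-4.7  0.5 -4.8] T [0.199 0.85  0.736] op 0.132
```

Emit:
{"fn": "arm_command", "kwargs": {"plan": [[0, 0, 0, 0, 0.0]]}}

```text
time: 30.75
eef_pos: [0.6399, -0.149, 0.1234]
orientation: [-1.391, -2.817, 0.0]
contact_force: [-5.4, 0.1, -5.0]
opening: 0.13
```

```bash
python3 o.py
```

```text
t 30.75 pos [ 0.6399 -0.149   0.1234] head 2.224 F [-5.4  0.1 -5. ] T [0.232 0.834 0.659] op 0.13
```

Emit:
{"fn": "arm_command", "kwargs": {"plan": [[0, 0, 0, 0, 0.035], [0, 0, 0.02, 0, 0.035], [-0.002, 0.015, 0.05, -0.045, 0.035], [-0.008, 0.055, 0.05, -0.09, 0.035], [-0.014, 0.09, 0.05, -0.136, 0.035], [-0.0166, 0.1045, 0.045, -0.136, 0.035], [-0.0166, 0.1045, 0.025, -0.136, 0.035], [-0.0166, 0.1045, 0.0008, -0.136, 0.035]]}}

```text
time: 31.55
eef_pos: [0.6255, -0.0443, 0.1246]
orientation: [1.572, 2.714, 0.003]
contact_force: [-0.6, -1.1, -0.4]
opening: 0.409
```

Emit:
{"fn": "arm_command", "kwargs": {"plan": [[0, 0, 0, 0, 0.0], [0, 0, 0, 0, 0.0], [0, 0, 0, 0, 0.0]]}}

```text
time: 31.85
eef_pos: [0.623, -0.0449, 0.1232]
orientation: [-1.577, -2.716, 0.001]
contact_force: [-1.6, 0.8, -17.7]
opening: 0.136
```

```bash
python3 o.py
```

```text
t 31.85 pos [ 0.623  -0.0449  0.1232] head 2.089 F [ -1.6   0.8 -17.7] T [-0.065  0.257  0.323] op 0.136
```

Emit:
{"fn": "arm_command", "kwargs": {"plan": [[0, 0, -0.0005, -0.04, 0.0]]}}

```text
time: 31.95
eef_pos: [0.6231, -0.0449, 0.1231]
orientation: [-1.631, -2.684, 0.001]
contact_force: [-4.8, 1.3, -5.3]
opening: 0.136
```

```bash
python3 o.py
```

```text
t 31.95 pos [ 0.6231 -0.0449  0.1231] head 2.049 F [-4.8  1.3 -5.3] T [0.082 0.933 0.751] op 0.136
```

Emit:
{"fn": "arm_command", "kwargs": {"plan": [[0, 0, 0, 0, 0.0]]}}

```text
time: 32.05
eef_pos: [0.6231, -0.0449, 0.1231]
orientation: [-1.633, -2.683, 0.001]
contact_force: [-4.6, 0.1, -9.3]
opening: 0.134
```

```bash
python3 o.py
```

```text
t 32.05 pos [ 0.6231 -0.0449  0.1231] head 2.048 F [-4.6  0.1 -9.3] T [0.03  0.812 0.641] op 0.134
```

Emit:
{"fn": "arm_command", "kwargs": {"plan": [[0, 0, 0, 0, 0.035], [0, 0, 0.02, 0, 0.035], [-0.01, -0.014, 0.05, -0.1, 0.035], [-0.035, -0.048, 0.05, -0.22, 0.035], [-0.062, -0.086, 0.05, -0.35, 0.035], [-0.088, -0.1218, 0.048, -0.47, 0.035], [-0.088, -0.1218, 0.025, -0.51, 0.035], [-0.088, -0.1218, 0.0, -0.51, 0.035]]}}

```text
time: 32.85
eef_pos: [0.5372, -0.1687, 0.1245]
orientation: [2.257, 2.178, 0.004]
contact_force: [-0.3, 0.4, 0.6]
opening: 0.409
```

Emit:
{"fn": "arm_command", "kwargs": {"plan": [[0, 0, 0, 0, 0.0], [0, 0, 0, 0, 0.0], [0, 0, 0, 0, 0.0]]}}

```text
time: 33.15
eef_pos: [0.5353, -0.1666, 0.1232]
orientation: [-2.255, -2.187, 0.001]
contact_force: [-4.6, -6.4, -18.0]
opening: 0.13
```

```bash
python3 o.py
```

```text
t 33.15 pos [ 0.5353 -0.1666  0.1232] head 1.54 F [ -4.6  -6.4 -18. ] T [-0.929  0.536  0.289] op 0.13
```

Emit:
{"fn": "arm_command", "kwargs": {"plan": [[0, 0, -0.0006, -0.04, 0.0]]}}

```text
time: 33.25
eef_pos: [0.5353, -0.1667, 0.123]
orientation: [2.298, 2.142, -0.001]
contact_force: [-7.7, -3.7, -1.7]
opening: 0.129
```

```bash
python3 o.py
```

```text
t 33.25 pos [ 0.5353 -0.1667  0.123 ] head 1.501 F [-7.7 -3.7 -1.7] T [-0.718  1.249  0.702] op 0.129
```

Emit:
{"fn": "arm_command", "kwargs": {"plan": [[0, 0, 0, 0, 0.0]]}}

```text
time: 33.35
eef_pos: [0.5353, -0.1667, 0.1231]
orientation: [2.299, 2.141, -0.002]
contact_force: [-6.7, -5.9, -8.8]
opening: 0.133
```

```bash
python3 o.py
```

```text
t 33.35 pos [ 0.5353 -0.1667  0.1231] head 1.5 F [-6.7 -5.9 -8.8] T [-0.851  0.948  0.507] op 0.133
```

Emit:
{"fn": "arm_command", "kwargs": {"plan": [[0, 0, -0.0003, -0.04, 0.0]]}}

```text
time: 33.45
eef_pos: [0.5353, -0.1667, 0.1229]
orientation: [2.34, 2.096, -0.001]
contact_force: [-7.5, -4.7, -3.5]
opening: 0.13
```

```bash
python3 o.py
```

```text
t 33.45 pos [ 0.5353 -0.1667  0.1229] head 1.461 F [-7.5 -4.7 -3.5] T [-0.754  1.237  0.737] op 0.13
```

Emit:
{"fn": "arm_command", "kwargs": {"plan": [[0, 0, 0, 0, 0.0]]}}

```text
time: 33.55
eef_pos: [0.5353, -0.1666, 0.1229]
orientation: [2.341, 2.094, -0.002]
contact_force: [-7.5, -4.5, -5.7]
opening: 0.133
```

```bash
python3 o.py
```

```text
t 33.55 pos [ 0.5353 -0.1666  0.1229] head 1.46 F [-7.5 -4.5 -5.7] T [-0.836  1.146  0.566] op 0.133
```

Emit:
{"fn": "arm_command", "kwargs": {"plan": [[0, 0, 0, 0, 0.035], [0, 0, 0.02, 0, 0.035], [0, 0.01, 0.048, 0.14, 0.035], [-0.005, 0.035, 0.048, 0.28, 0.035], [-0.01, 0.07, 0.048, 0.42, 0.035], [-0.0158, 0.1045, 0.048, 0.56, 0.035], [-0.0158, 0.1045, 0.048, 0.7, 0.035], [-0.0158, 0.1045, 0.048, 0.84, 0.035]]}}

```text
time: 34.35
eef_pos: [0.521, -0.0607, 0.1716]
orientation: [1.271, 2.869, 0.001]
contact_force: [0.8, -0.7, -0.8]
opening: 0.411
```

Emit:
{"fn": "arm_command", "kwargs": {"plan": [[0, 0, -0.01, 0.14, 0.035], [0, 0, -0.03, 0.175, 0.035], [0, 0, -0.0472, 0.175, 0.035], [0, 0, -0.0472, 0.175, 0.0], [0, 0, -0.0472, 0.175, 0.0], [0, 0, -0.0472, 0.175, 0.0]]}}

```text
time: 34.95
eef_pos: [0.5195, -0.0624, 0.1235]
orientation: [-1.028, -2.968, 0.001]
contact_force: [-3.1, -6.7, -12.3]
opening: 0.131
```

```bash
python3 o.py
```

```text
t 34.95 pos [ 0.5195 -0.0624  0.1235] head 2.475 F [ -3.1  -6.7 -12.3] T [-1.194  0.518  0.358] op 0.131
```

Emit:
{"fn": "arm_command", "kwargs": {"plan": [[0, 0, -0.0006, -0.025, 0.0]]}}

```text
time: 35.05
eef_pos: [0.5196, -0.0624, 0.1233]
orientation: [1.065, 2.955, -0.001]
contact_force: [-8.5, -5.5, 9.6]
opening: 0.134
```

```bash
python3 o.py
```

```text
t 35.05 pos [ 0.5196 -0.0624  0.1233] head 2.45 F [-8.5 -5.5  9.6] T [-1.13   1.47   0.737] op 0.134
```

Emit:
{"fn": "arm_command", "kwargs": {"plan": [[0, 0, 0, 0, 0.0]]}}

```text
time: 35.15
eef_pos: [0.5195, -0.0624, 0.1234]
orientation: [1.066, 2.955, -0.001]
contact_force: [-5.2, -6.6, -2.9]
opening: 0.13
```

```bash
python3 o.py
```

```text
t 35.15 pos [ 0.5195 -0.0624  0.1234] head 2.449 F [-5.2 -6.6 -2.9] T [-1.145  0.994  0.67 ] op 0.13
```

Firm all round. Release, back off, and look.

Emit:
{"fn": "arm_command", "kwargs": {"plan": [[0, 0, 0, 0, 0.035], [0, 0, 0.02, 0, 0.035], [0, 0, 0.06, 0, 0.035], [0, 0, 0.1, 0, 0.035], [-0.04, 0.01, 0.13, 0, 0.035], [-0.08, 0.02, 0.15, 0, 0.035], [-0.08, 0.02, 0.15, 0, 0.035], [-0.08, 0.02, 0.15, 0, 0.035]]}}

```text
time: 35.95
eef_pos: [0.4404, -0.0419, 0.2741]
orientation: [1.065, 2.951, 0.001]
contact_force: [0.1, -0.1, -0.1]
opening: 0.409
```

```bash
python3 o.py; python3 - <<'E'
from h import *
from scipy.spatial.transform import Rotation
p=r.capture('scene');C=cloud(p)
c=np.array([.5797,-.1055]);d=C[...,:2]-c;rad=np.hypot(d[...,0],d[...,1])
lid=(p['depth']>0)&(rad<.062)&(abs(C[...,2]-.115)<.008)
X=C[lid];A=np.c_[X[:,0]-c[0],X[:,1]-c[1],np.ones(len(X))];s=np.linalg.lstsq(A,X[:,2],rcond=None)[0]
print('lid plane',len(X),s, 'tilt deg',np.degrees(np.hypot(s[0],s[1])))
import pickle
q=pickle.load(open('P.pkl','rb'))['scene'];C0=cloud(q);l0=(q['depth']>0)&(np.hypot(C0[...,0]-c[0],C0[...,1]-c[1])<.062)&(abs(C0[...,2]-.118)<.008)
X=C0[l0];A=np.c_[X[:,0]-c[0],X[:,1]-c[1],np.ones(len(X))];print('before',np.linalg.lstsq(A,X[:,2],rcond=None)[0])
cv2.imwrite('pics/s2z.png',cv2.resize(p['pixels'][150:300,200:400,::-1],(800,600),interpolation=cv2.INTER_CUBIC))
for k in ('glue','grit_jar','crystal','pebble_dish','wood_slice','spare_gasket','small_driver'):
    for e in r.place_of(k,p)[:1]: print(k,e['conf'],on_plane(p,e['position'],0).round(3))
E
```

```text
t 35.95 pos [ 0.4404 -0.0419  0.2741] head 2.449 F [ 0.1 -0.1 -0.1] T [0.016 0.01  0.028] op 0.409
lid plane 1175 [-0.00183247 -0.00315204  0.11562932] tilt deg 0.2089002672145764
before [-0.00180439 -0.0026941   0.11926672]
glue 0.7 [0.289 0.303 0.   ]
grit_jar 0.86 [0.482 0.041 0.   ]
crystal 0.69 [ 0.763 -0.018  0.   ]
pebble_dish 0.66 [ 0.631 -0.432  0.   ]
wood_slice 0.87 [0.606 0.076 0.   ]
spare_gasket 0.56 [ 0.669 -0.264  0.   ]
small_driver 0.49 [ 0.356 -0.322  0.   ]
```

View pics/s2z.png

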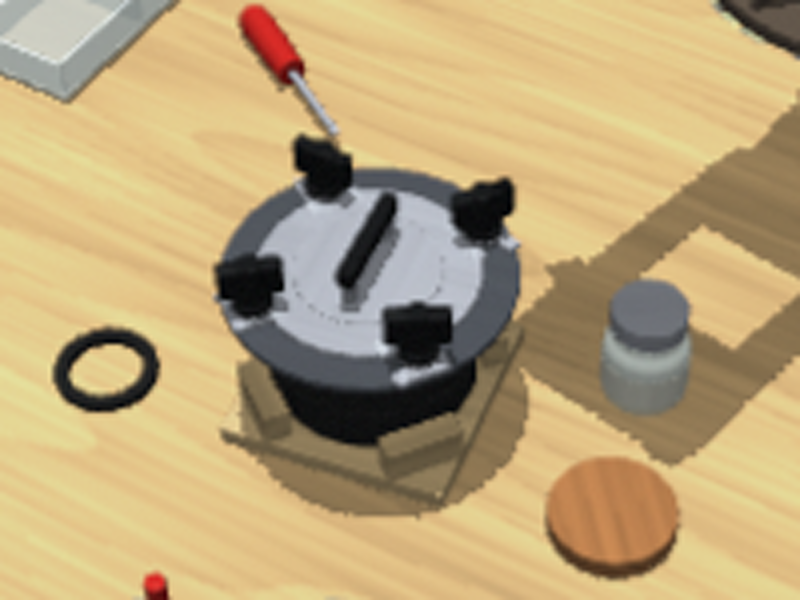

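The picture shows the lid lying flat with all four lugs under their knobs (zoomed pixels 325,175; 483,215; 250,290; 418,340). It is 3.6 mm lower than at the start and the arm is clear, so I'm handing in.

```bash
python3 -c "
from station import r
print(r.job_done())"
```

```text
the job is handed in; nothing more can be done
None
```

I turned the lid clockwise until the slots stopped hard on the studs (1.27 N m at the handle). Then I tightened the knobs crosswise in stages, finishing with small touch-ups on all four, and handed the job in at about 36 s of the 72 s allowed.

**Knobs:** On the last touch, knobs 0 to 3 read 0.75, 0.74, 0.74 and 0.74 N m while turning, and 0.64, 0.67, 0.57 and 0.66 N m held still. Free turning was 0.43 to 0.51 N m, so they ended about 0.23 to 0.31 N m above it, close to the 0.25–0.3 target. Knob 1's previous touch peaked at 0.79 N m, 0.36 above free but still below the overtightened point. Single torque readings scatter by about 0.05 N m, and I could not measure the clamping force itself.

**Lid:** In the depth image it is 3.6 mm lower than at the start, against the 3.5 mm expected. Its tilt changed by less than 0.05 degrees. The picture shows every lug under its knob.

**Other things on the bench:** The before and after positions of all seven agree within about 15 mm (spare gasket 13, wood slice 10, the rest less). I put that down to network error, as the arm only moved above the barrel area.

No check failed.

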